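Set the play of a bearing hub with its adjusting nut

ROBOT

A 6-joint arm with a two-finger parallel gripper is mounted at the origin on the work surface; the furniture and walls round the work are solid. World frame = base frame: x ahead of the robot, y to its left, z up, the work surface at z = 0. Lengths are in mm, angles in rad, forces in N, time in s.
With the tool pointing down it reaches from about 275 to 975 mm from the base axis. Payload 8.4 kg.
Tool frame: the origin (TCP) lies on the centre line of the jaws, within the pads' length; the fingertips stand 25 mm ahead of it and the grasp point (between the pads) lies 6 mm ahead of it; z points along the fingers, y is the direction in which the jaws open and shut (so a half turn about z gives the same grasp; the last joint's range is limited). The gripper opens to 92 mm and grips with 3 to 60 N. Pads are 20 mm wide; open, the fingers measure 128 mm over their backs; the gripper's body (75 mm by 189 mm) begins 69 mm behind the grasp point.
Start: joints at [1.178, 0.353, 1.633, -0, 1.155, -0.002], TCP at [238.079, 577.881, 202.783] pointing down, gripper open.
Joint ranges: [-2.63, 2.63], [-0.92, 2.1], [0.06, 2.66], [-1.3, 4.44], [0, 2.69], [-3.02, 3.02]. Speed limits (rad/s): [2.22, 2.22, 2.79, 3.14, 3.14, 3.14].

INTERFACE

Orientations are given as a rotation vector (axis times angle).
In Python, from cell import sense, viewer, bot gives the robot as it stands.
- The arm moves only by the tool play_rows, never from a script. Its argument "increments" is a list of rows, each a list of 2 entries, a list of its own where there are three numbers: the shift along the tool's x, y, z in units of 60 mm (1.0 is 60 mm), then the turn about the tool's z in units of 6 degrees (1.0 is 6 degrees). In form: [[[dx, dy, dz], turn], ...]. A call has 1 to 8 rows; each row shifts and turns the commanded pose from where the row before left it, along the tool's axes as they then stand; what a row does not reach is not made up. A row lasts 1/8 s, in which the tool goes at most 62.5 mm and 10.7 degrees, less where a joint would pass 70% of its speed; a pose out of reach is approached as far as the arm can. A call is refused whole if a number of a shift passes 1 or a number of a turn 1, either way. A call with a gripper value outside its range is refused whole. "claw" is the finger opening in mm, from 0 to 91.9, set as the call begins (left out, the last holds). The fingers move at their own pace and stop on an object; "squeeze" is the grip in N (left out, the last holds). Time passes only in rows, so rows that do not move let the fingers close. It gives the time, the measured TCP pose, the force and the opening at its end, in the units of the state.
- sense(): the state, without advancing time (a new reading comes with each control period).
- viewer.read_camera(name): name is "scene" or "top" or "wrist"; returns a dict with "img" (420x560x3 uint8, red, green, blue), "z_map" (420x560 float32, mm along the optical axis (not along the pixel's ray), 0 where there is no reading), "fx", "fy", "cx", "cy" (pixels), "eye" and "attitude" of the camera in the world. Camera axes: x right, y down, z forward; pixel columns grow to the right and rows downward; lengths in mm; the calibration is good to about 2 mm. The wrist camera is an equidistant fisheye: a pixel r from the principal point sees the ray r / f radians off the axis. A picture is of the moment at which its call begins.
- bot.finish_job(): hands the job in, once; it reports no verdict.
The state is a dict: "time": time; "joints": joint angles; "dq": joint speeds; "joint_efforts": joint torques, N m; "eef_pos": TCP position; "orientation": TCP orientation; "wrist_force": force on the tool from outside, world axes, zero at the start; "torque": the same for the moment, N m; "finger_gap": finger opening in mm.
Only numpy, scipy, OpenCV 4.12 (cv2) and the standard library are available. Lean on these libraries where they do the work, as an engineer would, in place of code of your own. Each camera call takes 0.05 s, during which the arm holds its last target. There are 200 camera calls.

TASK

Set the bearing play on the hub bolted to the bench: screw its knurled adjusting nut down (clockwise from above, as with any ordinary thread) until it bottoms out on the neck, then back it off a quarter turn. Finish while still gripping the nut in that position, keeping it still so that the lock pin can be fitted, and leave the other things on the bench where they are.

Things in the scene. Friction and masses are not known exactly. Their poses are not given: they have to be found in the camera images.
- nut_center (a point): Centre (on the axis, half-way up) of the round knurled aluminium nut on the hub's threaded upright spindle: 51 mm in diameter, 28 mm high, grippable from above at any yaw. z points up; the frame turns with the nut. Bottomed out it is 94 mm above the bench; the thread lifts it 6 mm a turn. About 28 mm is free for fingertips below its underside; the spindle stands up to 10 mm above its top.
- nut_mark (a point): Short dark witness line on the top of the nut, 21 mm from its axis and 14 mm above the nut's centre; it turns with the nut. With the nut bottomed out it lies on the hub's +x side, opposite the grease nipple; a quarter turn back it lies on the hub's +y side.
- nut (a joint): Angle of the nut on its thread (rad): 0 is bottomed out (a hard stop), growing as it is unscrewed, anticlockwise from above; a quarter turn back from the bottom is 1.57. At the start it is just under a half to three quarters of a turn above bottom. It cannot come off (stop at 5.2), stays where it is left, and takes about 0.15 N m to turn.
- hub: Grey bearing hub, fixed: square steel base plate 120 x 120 x 12 mm, round body 82 to 92 mm in diameter up to 52 mm high, on it a steel neck 40 mm in diameter up to 80 mm (the nut's seat), then the threaded spindle up to 118 mm. Origin on the spindle's axis at the underside of the plate; a small brass grease nipple sticks out on its -x side.
- bearing: Bystander: ball bearing ring lying flat near the hub, 62 mm in diameter, 16 mm high; origin under its centre.
- tape: Bystander: roll of black tape lying flat near the hub, 58 mm in diameter, 19 mm high; origin under its centre.
- spanner: Bystander: steel spanner behind the hub, 210 x 35 x 8 mm, long side along its y; origin under its centre.
- driver: Bystander: screwdriver with a green handle, 228 x 30 x 29 mm, long side along its y; origin under its centre.
- can_oil: Bystander: grey can with a dark cap, 58 mm in diameter, 103 mm high; origin under its centre.
- can_grease: Bystander: short wide can with a dark cap, 75 mm in diameter, 78 mm high; origin under its centre.

How it is judged:
By the outcome, as a careful person would: the job done as asked, in the order asked, and still so for the second after the job is handed in, while the arm keeps its last pose, push and grip.
It also fails if it takes over 51 s, if anything falls off the work surface, if the arm or the gripper's body presses on something with over 40 N, if the wrist force passes 120 N, or if a joint passes its speed limit or range.

## Working session

There is one attempt and no reset: what is moved stays moved. The work goes in short steps, Python scripts to look and compute and a tool call to move; the robot and the scene stay as the last step left them, time stands still between calls to the robot, and variables do not carry over. Pictures are saved under pics/ and viewed, about 8 in all and at most 12, crops included, and the job is handed in when it is done.

Besides the shell and the picture viewer there is one more tool, called in YAML: its name, and indented under it one key for each argument. play_rows: Moves the arm, as the interface text tells. Its arguments: {"type":"object","properties":{"increments":{"type":"array"},"claw":{"type":"number"},"squeeze":{"type":"number"}},"required":["increments"]}

```bash
mkdir -p pics; ls
cat > h.py <<'E'
import numpy as np, cv2
from scipy.spatial.transform import Rotation as R
from cell import sense, viewer, bot
def cam(n):
    d=viewer.read_camera(n); return d
def save(d,name): cv2.imwrite('pics/'+name,d['img'][:,:,::-1])
E
python3 - <<'E'
from h import *
print(sense())
for n in ('scene','top'):
    d=cam(n); save(d,n+'1.png'); np.savez(n+'1.npz',**d)
    print(n,d['fx'],d['fy'],d['cx'],d['cy'],d['eye'],d['attitude'])
a=[cv2.imread(f'pics/{n}1.png') for n in('scene','top')]
E
```

```text
pics
{'time': 0.0, 'joints': array([ 1.17756425e+00,  3.53651853e-01,  1.63408542e+00, -1.25502344e-05,
        1.15517202e+00, -2.41279893e-03]), 'dq': array([ 0.00075398,  0.00053685, -0.00186174,  0.00048036, -0.00094685,
        0.00214885]), 'joint_efforts': array([-2.45184048e-03, -5.93841612e+01, -3.34203565e+01,  6.94845943e-02,
        2.34382931e-02, -1.56429587e-04]), 'eef_pos': array([237.92048539, 577.42958237, 202.08221801]), 'orientation': array([-6.09942001e-01, -3.08156063e+00,  2.03122479e-03]), 'wrist_force': array([ 0.38508923, -0.96352579, -0.16333098]), 'torque': array([-0.01732456,  0.02071594, -0.02569279]), 'finger_gap': 91.72281200791517}
scene 395.6826941951019 395.6826941951019 277.74353335894216 210.60195632076923 [523.56741082 341.13930347 913.24765101] [-0.13333438  3.03119913 -0.74656079]
top 535.5287815362282 535.5287815362282 269.29730176445713 215.3861919170955 [ 270.12729053 -108.44134961 1513.42040724] [-2.08674244  2.13547299 -0.1832641 ]
```

View pics/scene1.png

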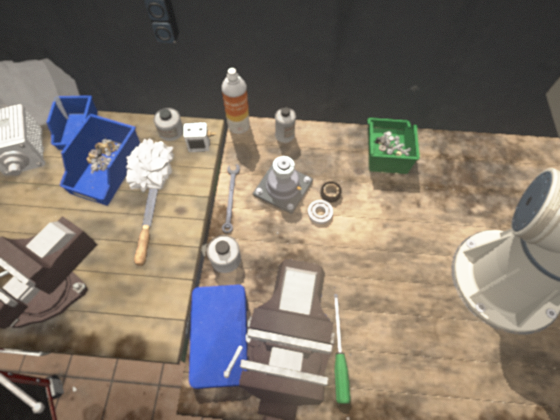

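View pics/top1.png

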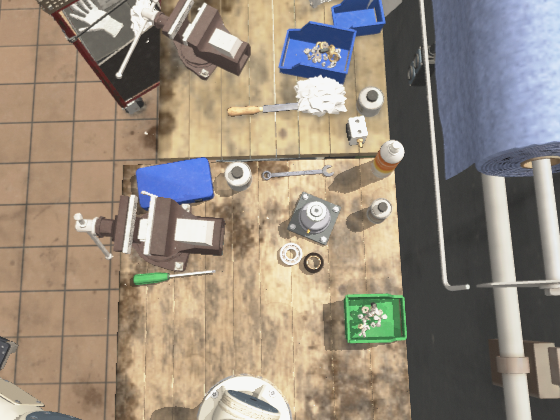

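The scene view shows the hub at about (284,170), with the bearing at (320,211) and the tape at (331,190). In the top view the nut is at about (317,212), an oil can at (380,210) and the spanner at (298,173).

```bash
cat >> h.py <<'E'
def ray(d,u,v):
    M=R.from_rotvec(d['attitude']).as_matrix()
    return M@np.array([(u-d['cx'])/d['fx'],(v-d['cy'])/d['fy'],1.])
def onplane(d,u,v,z):
    r=ray(d,u,v); e=np.asarray(d['eye']); return e+r*(z-e[2])/r[2]
def cloud(d):
    v,u=np.mgrid[0:420,0:560]; z=d['z_map'].astype(float)
    P=np.stack([(u-d['cx'])/d['fx']*z,(v-d['cy'])/d['fy']*z,z],-1)
    return P@R.from_rotvec(d['attitude']).as_matrix().T+np.asarray(d['eye'])
E
python3 - <<'E'
from h import *
import numpy as np
for n in('top','scene'):
    d=dict(np.load(n+'1.npz')); P=cloud(d); c=(317,212) if n=='top' else (284,170)
    u,v=c; s=35
    Q=P[v-s:v+s,u-s:u+s].reshape(-1,3)
    print(n,'bench z',np.median(P[240:260,330:350,2]) if n=='top' else '')
    for lo,hi in((6,18),(44,58),(92,114),(114,130)):
        m=Q[(Q[:,2]>lo)&(Q[:,2]<hi)]
        if len(m):
            (cx,cy),r=cv2.minEnclosingCircle(m[:,:2].astype(np.float32)); print(lo,hi,len(m),m.mean(0).round(1),(round(cx,1),round(cy,1),round(r,1)))
    print('z max',Q[:,2].max())
    for q in((380,210),(291,254),(314,263),(298,173),(238,174)):
        if n=='top': print(q,P[q[1],q[0]].round())
    im=d['img'][v-s:v+s,u-s:u+s,::-1]
    cv2.imwrite(f'pics/crop_{n}.png',cv2.resize(im,(400,400),interpolation=cv2.INTER_CUBIC))
a=cv2.hconcat([cv2.imread('pics/crop_top.png'),cv2.imread('pics/crop_scene.png')]); cv2.imwrite('pics/crops.png',a)
E
```

```text
top bench z 0.8587636819441968
6 18 1032 [ 554.3 -208.5   11.6] (571.4, -219.4, 136.0)
44 58 319 [ 544.  -205.4   51.6] (550.1, -208.1, 44.4)
92 114 188 [ 550.5 -207.8  109. ] (553.7, -208.5, 26.7)
114 130 119 [ 553.4 -208.1  117.9] (554.6, -209.5, 21.6)
z max 1513.420407242781
(380, 210) [ 554. -381.   99.]
(291, 254) [ 452. -141.    3.]
(314, 263) [ 426. -205.   -2.]
(298, 173) [ 689. -168.    5.]
(238, 174) [669.   1.  80.]
scene bench z 
6 18 770 [ 552.7 -201.4   11.7] (535.1, -259.6, 128.5)
44 58 407 [ 554.5 -191.9   50.7] (555.1, -206.2, 40.7)
92 114 258 [ 554.8 -198.2  106.8] (555.8, -206.8, 27.6)
114 130 103 [ 554.6 -206.5  117. ] (551.6, -205.1, 19.4)
z max 913.2476510113192
```

View pics/crops.png

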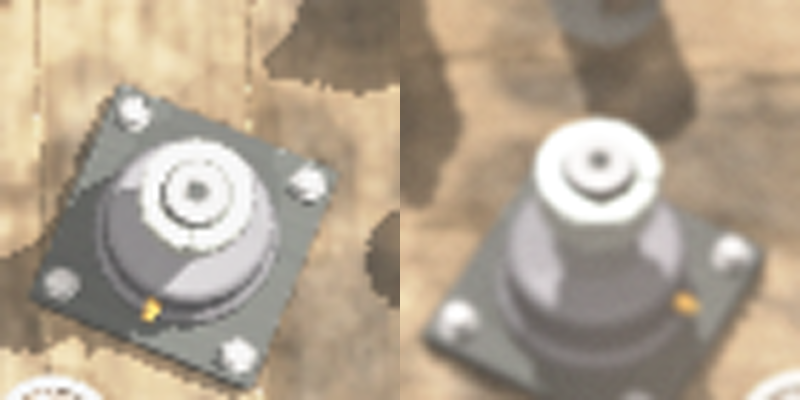

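play_rows:
  increments:
    - [[-0.65,-0.67,-0.4],0]
    - [[-0.65,-0.67,-0.4],0]
    - [[-0.68,-0.7,-0.3],0]
    - [[-0.7,-0.72,-0.2],0]
    - [[-0.7,-0.72,0],0]
    - [[-0.7,-0.72,0],0]
    - [[-0.7,-0.72,0],0]
    - [[-0.7,-0.72,0],0]
  claw: 91.9

```text
time: 1.1
eef_pos: [413.4, 137.9, 280.8]
orientation: [0.61, 3.082, 0.0]
wrist_force: [0.7, -0.8, 0.5]
finger_gap: 91.5
```

Run:
```python
from h import *
s=sense(); print(s['joints'],s['eef_pos'])
T=R.from_rotvec(s['orientation']).as_matrix(); print(T.T@(np.array([554,-207.5,250])-s['eef_pos'])/60)
d=dict(np.load('top1.npz'))
# hub yaw: nipple direction & bolts (plate corners), heights guessed
s_=70/400; f=lambda x,y:(317-35+x*s_,212-35+y*s_)
b=[onplane(d,*f(*p),16)[:2] for p in((133,112),(310,182),(240,355),(60,285))]
print(np.round(b,1),np.mean(b,0)); 
for i in range(4):
    e=b[(i+1)%4]-b[i]; print(np.degrees(np.arctan2(e[1],e[0]))%90)
n=onplane(d,*f(150,310),30)[:2]; print(n, np.degrees(np.arctan2(*(np.array([554,-207.5])-n)[::-1])))
```

```text
[ 3.18440144e-01 -2.75567069e-02  1.91580309e+00  2.20557389e-05
  1.25296730e+00 -8.61759524e-01] [413.44583573 137.88379204 280.81603114]
[-4.35771326 -4.4310311   0.51363071]
[[ 615.1 -186.1]
 [ 577.  -273. ]
 [ 490.8 -234.6]
 [ 528.  -146.9]] [ 552.72563322 -210.14372021]
66.33764300030822
66.02292201427767
67.00090053193944
65.79415539442812
[ 512.08275022 -190.30298944] -22.306427504713884
```

play_rows:
  increments:
    - [[-0.71,-0.72,0],0]
    - [[-0.71,-0.72,0],0]
    - [[-0.71,-0.72,0],0]
    - [[-0.71,-0.72,0],0]
    - [[-0.71,-0.72,0.1],0]
    - [[-0.5,-0.52,0.3],0]
    - [[-0.3,-0.31,0.3],0]
    - [[0,0,0],0]

```text
time: 2.1
eef_pos: [552.4, -206.5, 236.8]
orientation: [-0.613, -3.078, -0.001]
wrist_force: [0.1, 0.7, -0.1]
finger_gap: 92.0
```

Run:
```python
from h import *
s=sense(); print(s['joints'],s['eef_pos'])
d=cam('wrist'); save(d,'w1.png'); np.savez('w1.npz',**d); print(d['fx'],d['cx'],d['cy'],d['eye'],d['attitude'])
```

```text
[-3.60155430e-01  2.69885815e-01  1.67159105e+00 -1.08495256e-04
  1.20358775e+00 -1.53800790e+00] [ 552.39535885 -206.45854795  236.75294981]
325.19226210127806 278.84114920795963 210.47044635200646 [ 478.97331239 -175.59675696  418.90757658] [2.41127989 1.6107239  0.22553894]
```

View pics/w1.png

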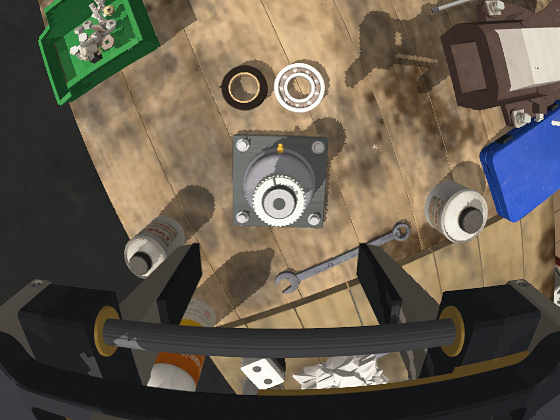

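The wrist view shows the nut at (279,201), the nipple at (281,148), and what looks like a dark mark near (279,184). I'll measure the mark and the nut centre.

```bash
cat >> h.py <<'E'
def wray(d,u,v):
    x,y=(u-d['cx'])/d['fx'],(v-d['cy'])/d['fy']; t=np.hypot(x,y)
    k=np.sin(t)/t if t>1e-9 else 1
    return R.from_rotvec(d['attitude']).as_matrix()@np.array([x*k,y*k,np.cos(t)])
def wplane(d,u,v,z):
    r=wray(d,u,v); e=np.asarray(d['eye']); return e+r*(z-e[2])/r[2]
def wproj(d,p):
    c=R.from_rotvec(d['attitude']).as_matrix().T@(np.asarray(p)-d['eye'])
    t=np.arctan2(np.hypot(c[0],c[1]),c[2]); a=np.arctan2(c[1],c[0])
    return d['cx']+d['fx']*t*np.cos(a), d['cy']+d['fy']*t*np.sin(a)
def unwrap(d,c,z,half=32,n=480):
    # orthorectified view of plane z: column grows +x world, row grows -y
    g=np.linspace(-half,half,n); mx=np.zeros((n,n),np.float32); my=mx.copy()
    for i,yy in enumerate(-g):
        for j,xx in enumerate(g): mx[i,j],my[i,j]=wproj(d,(c[0]+xx,c[1]+yy,z))
    return cv2.remap(d['img'],mx,my,cv2.INTER_CUBIC)
E
python3 - <<'E'
from h import *
d=dict(np.load('w1.npz'))
print(wproj(d,(554,-207.5,111)), wplane(d,279,203,118))
im=unwrap(d,(554,-207.5),111); cv2.imwrite('pics/u1.png',im[:,:,::-1])
g=cv2.cvtColor(im,cv2.COLOR_RGB2GRAY)
# dark along ring r=18.5..23.5
for a in range(0,360,10):
    print(a,round(np.mean([g[int(240-r*np.sin(np.radians(a))*7.5),int(240+r*np.cos(np.radians(a))*7.5)] for r in np.arange(18,23,.5)])),end=' ')
E
```

```text
(np.float64(278.4303934031546), np.float64(203.64058586083289)) [ 551.91738942 -206.02827112  118.        ]
0 250 10 250 20 249 30 249 40 248 50 248 60 249 70 245 80 216 90 216 100 152 110 187 120 136 130 154 140 175 150 190 160 177 170 131 180 202 190 216 200 231 210 238 220 245 230 247 240 250 250 252 260 251 270 251 280 251 290 251 300 247 310 251 320 249 330 249 340 250 350 250
```

View pics/u1.png

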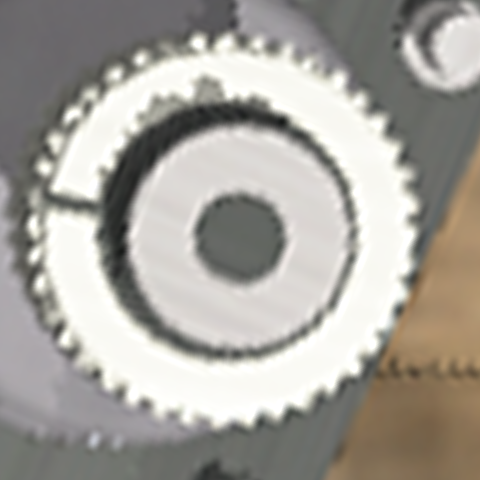

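Nut centre is about (551.7,−206.3) with a measured diameter of 51.3 mm. The mark lies at azimuth 169° and the hub's x axis at −24°, so the nut is about 193° (3.37 rad) above bottom, within the stated range. Descending.

play_rows:
  increments:
    - [[0,0,0.6],0]
    - [[0,0,0.6],0]
    - [[0,0,0.5],0]
    - [[0,0,0.35],0]
    - [[0,0,0.15],0]
    - [[0,0,0.03],0]
    - [[0,0,0],0]
    - [[0,0,0],0]

```text
time: 3.15
eef_pos: [553.8, -205.6, 105.9]
orientation: [0.61, 3.08, -0.0]
wrist_force: [-0.3, -0.1, -0.2]
finger_gap: 92.1
```

play_rows:
  increments:
    - [[0,0,0],0]
    - [[0,0,0],0]
    - [[0,0,0],0]
    - [[0,0,0],0]
    - [[0,0,0],0]
    - [[0,0,0],0]
  claw: 40
  squeeze: 35

```text
time: 3.9
eef_pos: [553.3, -205.4, 105.0]
orientation: [-0.61, -3.082, -0.0]
wrist_force: [-0.7, -0.4, 0.5]
finger_gap: 40.3
```

Run:
```python
from h import *
s=sense(); print(s)
```

```text
{'time': 3.9, 'joints': array([-3.58061785e-01,  4.08777462e-01,  1.79374562e+00,  1.00682056e-05,
        9.39081565e-01, -1.53804787e+00]), 'dq': array([ 0.00102071, -0.00131646,  0.0009247 ,  0.00065121,  0.00103519,
       -0.00105343]), 'joint_efforts': array([-4.89197773e-03, -5.81762981e+01, -2.83752519e+01, -1.00479863e-02,
        7.81011558e-02,  3.06432776e-05]), 'eef_pos': array([ 553.26350822, -205.42178521,  104.98126879]), 'orientation': array([-6.09991203e-01, -3.08179315e+00, -1.56449433e-05]), 'wrist_force': array([-0.71148371, -0.42330652,  0.4757498 ]), 'torque': array([-0.04041701, -0.00702646,  0.01711918]), 'finger_gap': 40.263791296295054}
```

The gap closed to 40 mm, which a 51 mm nut should not allow. Taking a look.

Run:
```python
from h import *
d=cam('wrist'); np.savez('w2.npz',**d)
e=cam('scene'); 
a=cv2.resize(d['img'][100:330,120:440],(640,460))
b=cv2.resize(e['img'][100:240,220:360],(460,460),interpolation=cv2.INTER_CUBIC)
cv2.imwrite('pics/c2.png',cv2.resize(np.hstack([a,b]),(800,335))[:,:,::-1])
print(d['eye'],d['attitude'])
```

```text
[ 479.16814623 -174.5252301   286.83476584] [2.40731283 1.61163612 0.22872924]
```

View pics/c2.png

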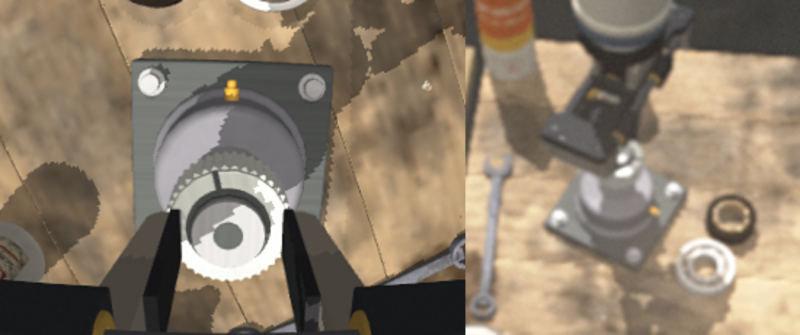

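Run:
```python
from h import *
d=dict(np.load('w2.npz')); s=sense(); T=R.from_rotvec(s['orientation']).as_matrix(); p=s['eef_pos']; print(s['finger_gap'],p)
for y in(-20,20):
  for x in(-10,10):
    for z in (25,6): 
        q=wproj(d,p+T@[x,y,z]); print((x,y,z),np.round(q),'crop',np.round([(q[0]-120)*2*800/1100,(q[1]-100)*2*800/1100]))
P=[wproj(d,(551.9,-206.2,z)) for z in(111,118)]; print(P)
# depth at fingertips and nut in wrist camera
v,u=np.mgrid[0:420,0:560]; z=d['z_map'].astype(float)
def pt(u,v):
    r=wray(d,u,v); M=R.from_rotvec(d['attitude']).as_matrix(); return d['eye']+r*z[v,u]/(M[:,2]@r)
for cu,cv in((172,215),(158,290),(293,220),(310,290),(230,235),(230,268),(274,200),(190,200),(212,180)):
    U,V=int(cu*1100/1600+120),int(cv*1100/1600+100); q=pt(U,V); print((cu,cv),(U,V),q.round(1),'tool',(T.T@(q-p)).round(1))
```

```text
40.043521642130045 [ 553.24491188 -205.43964711  104.96680811]
(-10, -20, 25) [250. 252.] crop [189. 221.]
(-10, -20, 6) [247. 264.] crop [185. 238.]
(10, -20, 25) [249. 225.] crop [187. 182.]
(10, -20, 6) [246. 235.] crop [184. 196.]
(-10, 20, 25) [307. 252.] crop [273. 221.]
(-10, 20, 6) [310. 264.] crop [276. 238.]
(10, 20, 25) [308. 225.] crop [274. 182.]
(10, 20, 6) [311. 235.] crop [278. 196.]
[(np.float64(276.4498022521353), np.float64(256.16334114934267)), (np.float64(276.3560143933939), np.float64(261.1810073105467))]
(172, 215) (238, 247) [ 534.5 -221.9  121.4] tool [ 11.1 -22.4 -16.5]
(158, 290) (228, 299) [ 535.1 -219.6  176.4] tool [ 11.4 -20.  -71.4]
(293, 220) (321, 251) [ 551.5 -180.1  127.4] tool [ 11.2  22.8 -22.4]
(310, 290) (333, 299) [ 551.1 -180.9  176.4] tool [ 11.3  21.9 -71.4]
(230, 235) (278, 261) [ 552.5 -205.4  117.2] tool [  0.7  -0.3 -12.3]
(230, 268) (278, 284) [ 570.  -212.7  110.5] tool [-18.2  -0.3  -5.5]
(274, 200) (308, 237) [ 548.1 -184.7  110. ] tool [12.7 17.2 -5. ]
(190, 200) (250, 237) [ 535.  -215.8  110.7] tool [ 13.  -16.5  -5.8]
(212, 180) (265, 223) [ 530.5 -204.4  110.2] tool [21.4 -7.7 -5.2]
```

Run:
```python
from h import *
s=sense(); T=R.from_rotvec(s['orientation']).as_matrix(); print(s['time'])
for f,p in(('w1.npz',np.array([552.4,-206.5,236.8])),('w2.npz',s['eef_pos'])):
    d=dict(np.load(f)); M=R.from_rotvec(d['attitude']).as_matrix(); z=d['z_map'].astype(float)
    Q=np.array([[T.T@(d['eye']+(r:=wray(d,u,v))*z[v,u]/(M[:,2]@r)-p) for u in range(180,380)] for v in range(200,330)])
    print(f)
    for v in range(200,330,6):
        row=Q[v-200]; m=(row[:,2]<20)&(row[:,2]>-110)&(np.abs(row[:,1])<70)&(np.abs(row[:,1])>15)&(np.abs(row[:,0])<14)&(d['img'][v,180:380].max(1)<70)
        if m.any():
            l=row[m&(row[:,1]<0)]; r=row[m&(row[:,1]>0)]
            print(v,[ (x.min(0).round(),x.max(0).round()) for x in(l,r) if len(x)])
```

```text
4.0
w1.npz
248 [(array([  8., -55., -21.]), array([ 12., -45., -11.])), (array([  9.,  46., -20.]), array([ 12.,  57., -13.]))]
254 [(array([  5., -53., -29.]), array([ 12., -45., -13.])), (array([  5.,  46., -28.]), array([ 11.,  54., -13.]))]
260 [(array([  1., -51., -37.]), array([ 12., -45., -13.])), (array([  1.,  46., -37.]), array([ 12.,  52., -13.]))]
266 [(array([ -2., -48., -43.]), array([ 12., -45., -15.])), (array([ -3.,  46., -43.]), array([ 12.,  50., -13.]))]
272 [(array([ -6., -46., -50.]), array([ 12., -45., -15.])), (array([ -6.,  46., -50.]), array([ 11.,  47., -14.]))]
278 [(array([ -7., -46., -52.]), array([ 10., -46., -19.])), (array([ -9.,  46., -55.]), array([ 11.,  47., -16.]))]
284 [(array([ -7., -46., -53.]), array([  7., -45., -28.])), (array([ -9.,  46., -55.]), array([  8.,  47., -25.]))]
290 [(array([ -8., -46., -55.]), array([  5., -45., -32.])), (array([ -7.,  46., -57.]), array([  6.,  47., -34.]))]
296 [(array([ -7., -46., -56.]), array([  2., -45., -40.])), (array([ -7.,  46., -58.]), array([  3.,  47., -40.]))]
302 [(array([ -8., -46., -57.]), arr
[... 1373 characters left out ...]
96 [(array([ -6., -37., -72.]), array([ 13., -20., -40.])), (array([ -7.,  20., -72.]), array([ 12.,  37., -39.]))]
302 [(array([ -7., -32., -77.]), array([ 13., -19., -45.])), (array([ -7.,  20., -77.]), array([ 13.,  32., -44.]))]
308 [(array([ -8., -24., -80.]), array([ 13., -20., -49.])), (array([ -6.,  20., -80.]), array([ 13.,  24., -51.]))]
314 [(array([ -7., -30., -85.]), array([ 13., -20., -55.])), (array([ -7.,  20., -84.]), array([ 12.,  30., -56.]))]
320 [(array([ -8., -24., -76.]), array([  4., -20., -58.])), (array([ -8.,  20., -88.]), array([ 13.,  24., -59.]))]
326 [(array([ -7., -25., -92.]), array([ 13., -20., -64.])), (array([ -7.,  20., -93.]), array([ 13.,  26., -65.]))]
```

The point measurements put the fingertips 13 mm *behind* the reported TCP, 38 mm higher than the spec says. The fingers closed above the nut without gripping it. The scene view agrees. I'll open, go about 38 mm lower in small steps, and check.

play_rows:
  increments:
    - [[0,0,-0.05],0]
    - [[0,0,0],0]
    - [[0,0,0],0]
    - [[0,0,0],0]
    - [[-0.01,-0.02,0.1],0]
    - [[-0.01,0,0.1],0]
    - [[0,0,0.1],0]
    - [[0,0,0],0]
  claw: 91.9

```text
time: 5.0
eef_pos: [553.4, -206.8, 89.2]
orientation: [-0.61, -3.081, -0.0]
wrist_force: [0.6, 0.5, -0.0]
finger_gap: 91.7
```

play_rows:
  increments:
    - [[0,0,0.1],0]
    - [[0,0,0.1],0]
    - [[0,0,0.1],0]
    - [[0,0,0.08],0]
    - [[0,0,0],0]
    - [[0,0,0],0]

```text
time: 5.75
eef_pos: [554.0, -207.0, 67.3]
orientation: [0.61, 3.082, -0.0]
wrist_force: [-0.0, -0.8, -0.4]
finger_gap: 91.9
```

Run:
```python
from h import *
s=sense(); T=R.from_rotvec(s['orientation']).as_matrix();p=s['eef_pos']; print(p,s['wrist_force'],s['finger_gap'])
d=cam('wrist'); np.savez('w3.npz',**d)
cv2.imwrite('pics/w3.png',cv2.resize(d['img'][130:340,120:440],(640,420))[:,:,::-1])
e=cam('scene'); P=(cloud(e)-p)@T
m=(np.abs(P[...,0])<25)&(abs(P[...,1])>35)&(np.abs(P[...,1])<70)&(P[...,2]<40)&(P[...,2]>-120)
print(m.sum(), P[m].max(0), np.percentile(P[m][:,2],[50,90,99]))
```

```text
[ 553.97580199 -207.03264907   67.26001777] [-0.00106366 -0.75791119 -0.42763458] 91.91078528827896
229 [24.86596699 63.69035593 39.91909957] [-28.35179926  31.63649326  39.04631912]
```

View pics/w3.png

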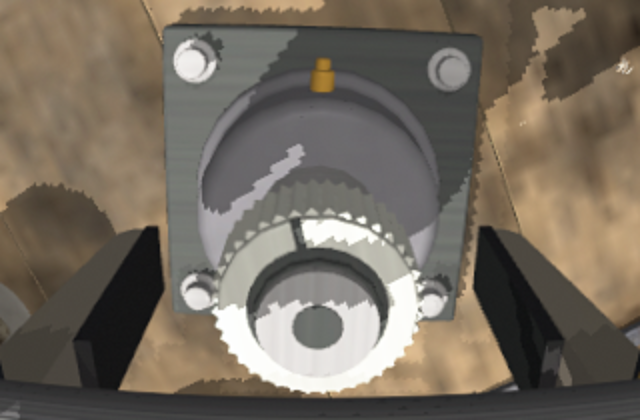

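The fingers now straddle the nut, with inner edges at columns 160 and 480 and the nut centred at 318. The mark is at (296,232). Closing.

play_rows:
  increments:
    - [[0,0,0],0]
    - [[0,0,0],0]
    - [[0,0,0],0]
    - [[0,0,0],0]
    - [[0,0,0],0]
    - [[0,0,0],0]
  claw: 40
  squeeze: 40

```text
time: 6.6
eef_pos: [553.9, -207.2, 67.2]
orientation: [0.61, 3.082, -0.0]
wrist_force: [-0.9, -1.5, 1.4]
finger_gap: 50.2
```

Run:
```python
from h import *
s=sense(); print(s['eef_pos'],s['wrist_force'],s['torque'],s['finger_gap'],s['joints'])
```

```text
[ 553.87305669 -207.15451414   67.24219289] [-0.85440831 -1.46510224  1.38155785] [-0.20050973  0.15371764 -0.01499056] 50.174021722656995 [-3.60309433e-01  4.60348880e-01  1.81439008e+00 -2.72359712e-04
  8.66804977e-01 -1.54020326e+00]
```

Gripped at 50.2 mm with low side force. Screwing down, following the 6 mm/turn thread.

play_rows:
  increments:
    - [[0,0,0.0017],0.6]
    - [[0,0,0.0017],1]
    - [[0,0,0.0017],1]
    - [[0,0,0.0017],1]
    - [[0,0,0.0017],1]
    - [[0,0,0.0017],1]
    - [[0,0,0.0017],1]
    - [[0,0,0.0017],1]

```text
time: 7.6
eef_pos: [553.7, -207.3, 66.4]
orientation: [-1.76, -2.602, 0.001]
wrist_force: [-1.3, -2.7, 1.7]
finger_gap: 50.5
```

```bash
cat > st.py <<'E'
from h import *
s=sense(); T=R.from_rotvec(s['orientation']).as_matrix()
print(s['time'],s['eef_pos'].round(1),s['wrist_force'].round(1),s['torque'].round(3),round(s['finger_gap'],1),'j6',s['joints'][5].round(3),'yaw x',np.degrees(np.arctan2(T[1,0],T[0,0])).round(2))
E
python3 st.py
```

```text
7.6 [ 553.7 -207.3   66.4] [-1.3 -2.7  1.7] [-0.427  0.276  0.173] 50.5 j6 -0.741 yaw x 111.84
```

play_rows:
  increments:
    - [[0,0,0.0017],1]
    - [[0,0,0.0017],1]
    - [[0,0,0.0017],1]
    - [[0,0,0.0017],1]
    - [[0,0,0.0017],1]
    - [[0,0,0.0017],1]
    - [[0,0,0.0017],1]
    - [[0,0,0.0017],1]

```text
time: 8.6
eef_pos: [553.4, -207.3, 65.6]
orientation: [-2.666, -1.661, 0.002]
wrist_force: [-2.6, -2.4, 1.8]
finger_gap: 50.4
```

play_rows:
  increments:
    - [[0,0,0.0017],1]
    - [[0,0,0.0017],1]
    - [[0,0,0.0017],1]
    - [[0,0,0.0017],1]
    - [[0,0,0.0017],1]
    - [[0,0,0.0017],1]
    - [[0,0,0.0017],1]
    - [[0,0,0.0017],1]

```text
time: 9.6
eef_pos: [553.2, -207.2, 64.8]
orientation: [3.112, 0.433, -0.002]
wrist_force: [-3.0, -1.6, 3.0]
finger_gap: 50.2
```

```bash
python3 st.py
```

```text
9.6 [ 553.2 -207.2   64.8] [-3.  -1.6  3. ] [-0.341  0.683  0.121] 50.2 j6 0.934 yaw x 15.84
```

play_rows:
  increments:
    - [[0,0,0.0017],1]
    - [[0,0,0.0017],1]
    - [[0,0,0.0017],1]
    - [[0,0,0.0017],1]
    - [[0,0,0.0017],1]
    - [[0,0,0.0017],1]
    - [[0,0,0.0017],1]

```text
time: 10.48
eef_pos: [553.2, -207.0, 64.1]
orientation: [3.06, -0.711, -0.002]
wrist_force: [-3.3, -0.9, 4.4]
finger_gap: 50.0
```

```bash
python3 st.py;  python3 - <<'E'
from h import *
d=cam('wrist'); np.savez('w4.npz',**d)
im=unwrap(d,(551.9,-206.2),108.3,n=400); cv2.imwrite('pics/u4.png',im[:,:,::-1])
E
```

```text
10.475 [ 553.2 -207.    64.1] [-3.3 -0.9  4.4] [-0.059  0.599  0.178] 50.0 j6 1.667 yaw x -26.17
```

View pics/u4.png

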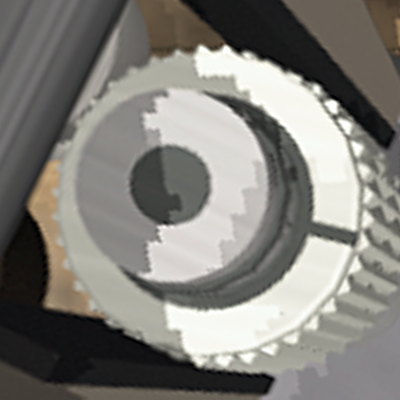

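The mark is at azimuth about −12° with no slip, leaving about 10° to bottom. Fine steps now, watching torque.

play_rows:
  increments:
    - [[0,0,0.0008],0.5]
    - [[0,0,0.0008],0.5]
    - [[0,0,0],0]

```text
time: 10.9
eef_pos: [553.3, -206.9, 64.0]
orientation: [3.021, -0.864, -0.002]
wrist_force: [-5.1, -0.2, 4.4]
finger_gap: 50.1
```

```bash
python3 st.py
```

```text
10.9 [ 553.3 -206.9   64. ] [-5.1 -0.2  4.4] [-0.072  0.992 -0.12 ] 50.1 j6 1.768 yaw x -31.91
```

play_rows:
  increments:
    - [[0,0,0.0005],0.35]
    - [[0,0,0],0]

```text
time: 11.15
eef_pos: [553.3, -206.9, 63.9]
orientation: [3.004, -0.918, -0.002]
wrist_force: [-4.5, -0.2, 6.3]
finger_gap: 50.6
```

```bash
python3 st.py
```

```text
11.15 [ 553.3 -206.9   63.9] [-4.5 -0.2  6.3] [-0.069  0.974 -0.133] 50.6 j6 1.804 yaw x -33.98
```

play_rows:
  increments:
    - [[0,0,0.0005],0.35]
    - [[0,0,0],0]

```text
time: 11.4
eef_pos: [553.3, -206.9, 63.9]
orientation: [2.987, -0.973, -0.002]
wrist_force: [-5.5, -0.7, 5.2]
finger_gap: 50.0
```

```bash
python3 st.py
```

```text
11.4 [ 553.3 -206.9   63.9] [-5.5 -0.7  5.2] [-0.043  0.952 -0.101] 50.0 j6 1.84 yaw x -36.08
```

play_rows:
  increments:
    - [[0,0,0.0005],0.35]
    - [[0,0,0],0]

```text
time: 11.65
eef_pos: [553.5, -207.0, 63.9]
orientation: [2.969, -1.024, -0.001]
wrist_force: [-5.7, -0.6, 6.5]
finger_gap: 50.6
```

```bash
python3 st.py
```

```text
11.65 [ 553.5 -207.    63.9] [-5.7 -0.6  6.5] [-0.071  0.943  1.117] 50.6 j6 1.876 yaw x -38.06
```

play_rows:
  increments:
    - [[0,0,0],0.35]
    - [[0,0,0],0]

```text
time: 11.9
eef_pos: [554.1, -207.5, 64.0]
orientation: [2.949, -1.081, 0.001]
wrist_force: [-2.6, -4.6, 3.3]
finger_gap: 50.5
```

```bash
python3 st.py
```

```text
11.9 [ 554.1 -207.5   64. ] [-2.6 -4.6  3.3] [-0.717  0.61   1.234] 50.5 j6 1.914 yaw x -40.26
```

play_rows:
  increments:
    - [[0,0,0],0.35]
    - [[0,0,0],0]

```text
time: 12.15
eef_pos: [554.8, -208.2, 64.0]
orientation: [2.928, -1.136, 0.004]
wrist_force: [-0.3, -7.2, 0.8]
finger_gap: 50.3
```

```bash
python3 st.py
```

```text
12.15 [ 554.8 -208.2   64. ] [-0.3 -7.2  0.8] [-1.239  0.178  1.262] 50.3 j6 1.951 yaw x -42.41
```

Torque jumped to 1.1–1.26 N m at tool yaw of about −37°, 194° from the start (193° predicted), so the nut has bottomed; the pads then slipped a few degrees. Now backing off 84°, then checking the mark.

play_rows:
  increments:
    - [[0,0,-0.001],-0.6]
    - [[0,0,-0.0017],-1]
    - [[0,0,-0.0017],-1]
    - [[0,0,-0.0017],-1]
    - [[0,0,-0.0017],-1]
    - [[0,0,-0.0017],-1]
    - [[0,0,-0.0017],-1]
    - [[0,0,-0.0017],-1]

```text
time: 13.15
eef_pos: [555.3, -207.0, 64.8]
orientation: [-3.14, -0.088, -0.004]
wrist_force: [1.3, -0.0, 0.8]
finger_gap: 50.2
```

```bash
python3 st.py
```

```text
13.15 [ 555.3 -207.    64.8] [ 1.3 -0.   0.8] [-0.069 -0.176 -0.165] 50.2 j6 1.154 yaw x 3.2
```

play_rows:
  increments:
    - [[0,0,-0.0017],-1]
    - [[0,0,-0.0017],-1]
    - [[0,0,-0.0017],-1]
    - [[0,0,-0.0017],-1]
    - [[0,0,-0.0017],-1]
    - [[0,0,-0.001],-0.6]
    - [[0,0,0],0]

```text
time: 14.02
eef_pos: [554.9, -206.1, 65.3]
orientation: [-2.982, -0.987, -0.003]
wrist_force: [2.5, 4.5, 2.7]
finger_gap: 50.1
```

```bash
python3 st.py
python3 - <<'E'
from h import *
d=cam('wrist'); np.savez('w5.npz',**d)
im=unwrap(d,(551.9,-206.2),109.5,n=400); cv2.imwrite('pics/u5.png',im[:,:,::-1])
E
```

```text
14.025 [ 554.9 -206.1   65.3] [2.5 4.5 2.7] [ 1.005 -0.353  0.158] 50.1 j6 0.571 yaw x 36.62
```

View pics/u5.png

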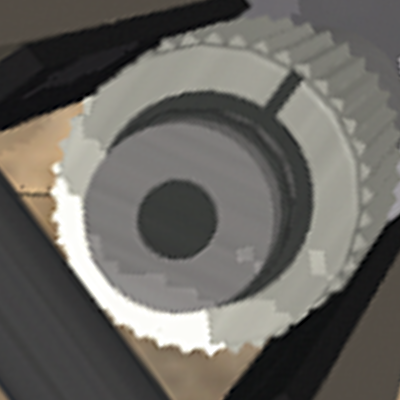

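play_rows:
  increments:
    - [[0,0,-0.0017],-0.6]
    - [[0,0,-0.0017],-0.8]
    - [[0,0,0],-0.4]
    - [[0,0,0],0]

```text
time: 14.58
eef_pos: [554.7, -205.9, 65.5]
orientation: [-2.876, -1.262, -0.003]
wrist_force: [2.5, 6.3, 2.0]
finger_gap: 50.4
```

```bash
python3 st.py
python3 - <<'E'
from h import *
d=cam('wrist'); np.savez('w6.npz',**d)
im=unwrap(d,(551.9,-206.2),109.5,n=400)
# hub yaw from plate bolts seen in w3 (crop (x/2+120, y/2+130)), bolt tops ~16
w=dict(np.load('w3.npz'))
b=[wplane(w,x/2+120,y/2+130,17)[:2] for x,y in((193,61),(450,69),(198,292),(432,298))]
n=wplane(w,322/2+120,66/2+130,35)[:2]
print(np.round(b,1),np.mean(b,0),'nipple',n)
for i,j in((0,1),(0,2)): e=b[j]-b[i]; print(np.degrees(np.arctan2(e[1],e[0])))
c=np.array([552.2,-206.5]); e=c-n; print('nip',np.degrees(np.arctan2(e[1],e[0])))
sc=np.hstack([im,unwrap(w,(551.9,-206.2),30,half=75,n=400)]); cv2.imwrite('pics/u6.png',sc[:,:,::-1])
E
```

```text
14.575 [ 554.7 -205.9   65.5] [2.5 6.3 2. ] [ 1.129 -0.255  0.141] 50.4 j6 0.383 yaw x 47.38
[[ 490.2 -229.5]
 [ 528.5 -144.2]
 [ 575.1 -268.1]
 [ 613.8 -181.2]] [ 551.86334731 -205.75634507] nipple [ 507.76392484 -186.25564226]
65.83095988617377
-24.441499470626145
nip -24.493243053573394
```

View pics/u6.png

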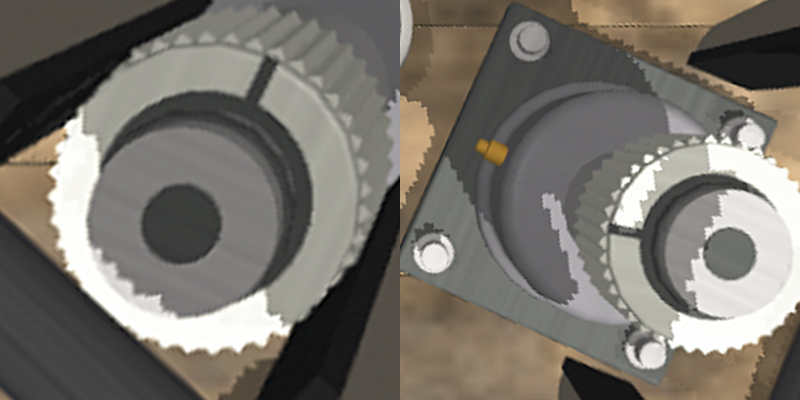

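The mark reads 64–66° against a 65.9° target, and the tool turned 89.8° less about 1° of wind-up. One small trim, then settle.

play_rows:
  increments:
    - [[0,0,0],-0.15]
    - [[0,0,0],0]
    - [[0,0,0],0]
    - [[0,0,0],0]

```text
time: 15.12
eef_pos: [554.7, -205.9, 65.5]
orientation: [-2.866, -1.283, -0.003]
wrist_force: [1.4, 6.1, 3.6]
finger_gap: 50.3
```

```bash
python3 st.py
python3 - <<'E'
from h import *
d=cam('wrist'); im=unwrap(d,(551.9,-206.2),109.5,n=400); cv2.imwrite('pics/u7.png',im[:,:,::-1])
t=cam('top'); P=cloud(t); Q=dict(np.load('top1.npz'))
df=cv2.absdiff(t['img'],Q['img']).max(2)
for nm,(u,v) in dict(bearing=(291,254),tape=(314,263),spanner=(285,174),can_grease=(238,174),driver=(160,277)).items(): print(nm,np.median(df[v-12:v+12,u-12:u+12]))
print(sense()['dq'].round(4))
E
```

```text
15.125 [ 554.7 -205.9   65.5] [1.4 6.1 3.6] [ 1.131 -0.24   0.07 ] 50.3 j6 0.368 yaw x 48.24
bearing 41.5
tape 89.0
spanner 62.0
can_grease 47.0
driver 109.0
[-0.0002 -0.0018  0.0005  0.0007  0.0013  0.0004]
```

View pics/u7.png

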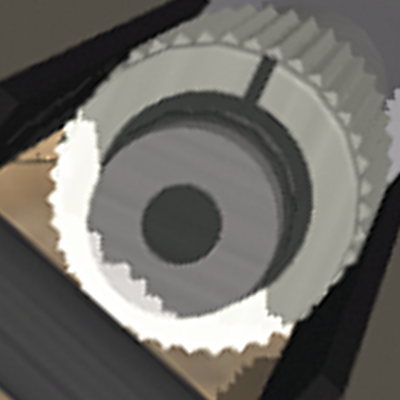

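The mark runs from (253,103) to (273,58), azimuth about 65–66° against the 65.9° target. The arm is still and gripping, so I'm handing in.

```bash
python3 -c "
from cell import bot; print(bot.finish_job())"
```

```text
the job is handed in; nothing more can be done
None
```

I screwed the nut down about 194° to its stop, backed it off a quarter turn, and handed the job in at about 15 s with the gripper still holding it. The stop showed as a torque jump from about 0.15 to 1.25 N m, close to the 193° predicted from the witness line.

**Last checks:**
- **Nut angle:** the arm turned back 90.7° from the bottom, about 1° of which I allowed for wind-up. The mark reads about 64–66° in azimuth (64.0° by position one step before the last trim, 66° by its direction), against a 65.9° target for the hub's +y side.
- **Grip:** the finger opening is 50.3 mm and the commanded grip 40 N. Side force is about 6 N and the joints are at rest.

**What disagreed:**
- **Fingertips:** the camera showed them about 38 mm further back than the interface text says. My first close was therefore in the air above the nut; I saw it from the 40 mm opening and regripped lower.
- **Slip at the stop:** the pads slipped on the nut about 4–5° there. I measured the quarter turn from the tool angle after that slip.
- **Other objects:** my image comparison for the bystanders showed large differences and told me nothing, probably because the arm covers them or casts shadows in the top view. The fingers stayed around the nut, and I saw no unexpected contact forces.

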